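Start the plaster whirler and bring it to the third click

TASK

Start the bench whirler with a fingertip: draw its speed lever all the way back to the off stop, press the green start button fully in and let it go, then push the lever forward one click at a time, resting about half a second in each click, and leave it settled in the third click from off without ever going past it. The lever is only pushed, never pinched between the fingers, and the red stop button is not pressed. Leave the mould on the wheel and all the tools and pots standing where they are.

Things in the scene. Friction and masses are not known exactly. Their poses are not given: they have to be found in the camera images.
- whirler: bench whirler (plaster-turning wheel): fixed pale grey housing 360 x 520 mm, deck 115 mm high, turned up to 0.3 rad either way. Origin: centre of its underside, on the table; x points away from the operator, y left, z up. Wheel at its left: axis at y +90 mm, head top 143 mm high, pan radius 156 mm. Dark console plate at its right (y -250 to -90 mm) with the lever's slot along x at y = -205 mm.
- lever_grip (a point): centre of the speed lever's grip: a black block 24 mm along the slot (whirler x), 28 mm across it and 26 mm high, with an orange cap on top, on a thin steel stem. This point is 29 mm above the deck; the cap's top is 17 mm above this point, the block's underside 13 mm below it (16 mm over the deck).
- lever (a joint): slide of the lever along whirler x, in m: 0 = off stop (nearest the operator), growing away. Six spring stops 14 mm apart: off 0, clicks at 0.014, 0.028, 0.042 (third), 0.056, 0.070, each marked by a white bar beside the slot, shortest at off. About 10 N pushes it out of a stop; 7 mm on it is over the ridge and jumps by itself into the next, where it stays. It starts in or near click 1, 2 or 3.
- grip_rear (a point): middle of the grip's face towards the operator, 12 mm behind point lever_grip: pushed to send the lever forward
- grip_front (a point): middle of the grip's far face, 12 mm beyond point lever_grip: pushed to draw the lever back. The operator-side and far halves of the grip pressed at once count as pinching (the orange cap does not)
- start_top (a point): centre of the top of the green start button, 28 mm across, in a black collar 44 mm across; it stands 22 mm above the deck (10 mm above its collar) and is pressed straight down
- start (a joint): travel of the green start button, in metres: 0 released, 0.006 fully in; a spring returns it; about 5 N presses it fully in
- stop_top (a point): centre of the top of the red stop button, same size, 75 mm beyond the green one along whirler x
- stop (a joint): travel of the red stop button, in metres: 0 released, 0.006 fully in
- mould: round plaster mould standing loose in the middle of the wheel head, 204 mm across, 50 mm high, with brown tape round its side; origin at the centre of its underside
- loop_tool: trimming tool lying on the whirler's deck beyond the lever's slot, wooden handle with a steel loop, 145 mm long, 14 mm thick; origin in its middle, underneath
- jar: small jar with a steel lid, 36 mm across, 50 mm high, on the whirler's left front corner; origin at the centre of its underside
- bowl: white bowl 130 mm across, 60 mm high, on the table to the right; origin at the centre of its underside
- rasp: steel plaster rasp with a red handle, 150 x 42 x 40 mm, on the table to the right; origin at the centre of its underside
- brush: paint brush lying on the table to the left; origin underneath
- sprayer: clear spray bottle with a blue head, 68 mm across, 167 mm high, on the table far to the right; origin at the centre of its underside

How it is judged:
On the way, in this order (a step that is already met when the one before it is completed fails the run):
1. the lever is back at the off stop (value of joint lever below 0.004 m), for 0.2 s.
2. the green start button is pressed in while the lever is at off (value of joint start above 0.0045 m and value of joint lever below 0.004 m), for 0.05 s.
3. the button is released and the lever rests in the first click (value of joint lever between 0.01 and 0.018 m and value of joint start below 0.0015 m), for 0.25 s.
4. the lever rests in the second click (value of joint lever between 0.024 and 0.032 m), for 0.25 s.
5. the lever rests in the third click (value of joint lever between 0.038 and 0.046 m), for 0.25 s.
At the end, for the whole second after the job is handed in: the speed lever rests by itself in the third click (joint at 0.042 m, within 3 mm, and still), with both buttons released (value of joint lever between 0.039 and 0.045 m and velocity of joint lever between -0.01 and 0.01 m/s and value of joint each of start, stop below 0.0015 m); the robot touches nothing.
It fails at once if the lever is pushed past the third click (over the ridge at 0.049 m) (value of joint lever above 0.049 m).
It fails at once if the lever is pinched (both halves of its grip pressed at once with more than 1.5 N) (contact force between the fingers and lever_c0 above 1.5 N and contact force between the fingers and lever_c1 above 1.5 N).
It fails at once if the red stop button is pressed (value of joint stop above 0.003 m).
It fails at once if the mould on the wheel is shifted by more than 8 mm (distance of mould from where it was at the start of the episode above 0.008 m).
It fails at once if a tool or pot is shifted or lifted by more than 15 mm (distance of any of loop_tool, jar, bowl, rasp, brush, sprayer from where it was at the start of the episode above 0.015 m).
It also fails if it takes over 58 s, if anything falls off the work surface, if the arm or the gripper's body presses on something with over 40 N, if the wrist force passes 120 N, or if a joint passes its speed limit or range.

ROBOT

A 6-joint arm with a two-finger parallel gripper is mounted at the origin on the work surface. World frame = base frame: x ahead of the robot, y to its left, z up, the work surface at z = 0. Lengths are in m, angles in rad, forces in N, time in s.
With the tool pointing down it reaches from about 0.35 to 0.975 m from the base axis. Payload 4.9 kg.
Tool frame: the origin (TCP) lies on the centre line of the jaws, within the pads' length; the fingertips stand 14 mm ahead of it and the grasp point (between the pads) lies 5 mm behind it (manip.nose_length is the distance from the TCP to the fingertips, in m); z points along the fingers, y is the line along which they close (so a half turn about z gives the same grasp; the last joint's range is limited). The gripper opens to 85 mm and grips with 20 to 120 N. Pads are 22 mm wide; open, the fingers measure 114 mm over their backs; the gripper's body (76 mm by 85 mm) begins 54 mm behind the grasp point. The pads swing forward as they close: fully open they stand 13 mm farther back than shut.
Start: joints at [-1.392, 0.053, 1.613, -0, 1.476, -0.119], TCP at [0.183, -0.597, 0.245] pointing down, gripper open.
Joint ranges: [-3.01, 3.01], [-1.01, 2.22], [0.06, 2.58], [-1.02, 4.17], [0.09, 2.62], [-3.14, 3.14]. Speed limits (rad/s): [2.57, 2.57, 3.14, 3.14, 3.14, 3.14].

INTERFACE

Orientations are given as a unit quaternion [w, x, y, z].
In Python, from plant import manip, imaging gives the robot as it stands.
- The arm moves only by the tool play_rows, never from a script. Its argument "commands" is a list of rows, each a list of 6 numbers: the shift along the tool's x, y, z in mm, then the turn, a rotation vector about the tool's x, y, z in degrees. A call has 1 to 5 rows; each row shifts and turns the commanded pose from where the row before left it, along the tool's axes as they then stand; what a row does not reach is not made up. A row lasts 1/12 s, in which the tool goes at most 41.7 mm and 7.16 degrees, less where a joint would pass 70% of its speed; a pose out of reach is approached as far as the arm can. A call is refused whole if a number of a shift passes 41.7 or a number of a turn 7.16, either way. A call with a gripper value outside its range is refused whole. "hand" is the finger opening in mm, from 0 to 85.4, set as the call begins (left out, the last holds). The fingers move at their own pace and stop on an object; the grip force is fixed at half the most. Time passes only in rows, so rows that do not move let the fingers close. It gives the time, the measured TCP pose, the force, the opening and the grip force at its end, in the units of the state.
- manip.state(): the state, without advancing time (a new reading comes with each control period).
- imaging.grab_frame(name): name is "scene" or "top" or "wrist"; returns a dict with "image" (480x640x3 uint8, red, green, blue), "fx", "fy", "cx", "cy" (pixels), "k1" (the pictures are not rectified: a ray, as slopes to the right and down, at radius r is drawn at 1 + k1 r^2 times it, then the intrinsics apply), "R" (3x3) and "t" (3): a world point X has camera coordinates R X + t; the wrist camera has in their place "mount" (4x4, takes a point from camera to tool coordinates, whose origin is the TCP and whose axes are the flange's). Camera axes: x right, y down, z forward; pixel columns grow to the right and rows downward; lengths in m; the calibration is good to about 2 mm. A picture is of the moment at which its call begins: read the wrist's pose just before it. There is no depth.
- manip.job_done(): hands the job in; it is judged then, once.
The state is a dict: "time": time; "joint_pos": joint angles; "joint_vel": joint speeds; "joint_efforts": joint torques, N m; "tool_pos": TCP position; "tool_rot": TCP orientation; "contact_force": force on the tool from outside, world axes, zero at the start; "ft_torque": the same for the moment, N m; "gripper_width": opening from 0.0 (shut) to 1.0 (fully open); "grasp_force": force on a finger pad.
Only numpy, scipy, OpenCV 4.12 (cv2) and the standard library are available. Lean on these libraries where they do the work, as an engineer would, in place of code of your own. Each camera call takes 0.05 s, during which the arm holds its last target. There are 200 camera calls.

## Working session

There is one attempt and no reset: what is moved stays moved. The work goes in short steps, Python scripts to look and compute and a tool call to move; the robot and the scene stay as the last step left them, time stands still between calls to the robot, and variables do not carry over. Pictures are saved under pics/ and viewed, at most 10 in all, crops included, and the job is handed in when it is done.

Besides the shell and the picture viewer there is one more tool, called after "Request:" by a JSON object that holds its "method" and its "body", one argument or row to a line. play_rows: Moves the arm, as the interface text tells. Its arguments: {"type":"object","properties":{"commands":{"type":"array","items":{"type":"array","items":{"type":"number"}}},"hand":{"type":"number"}},"required":["commands"]}

```bash
mkdir -p pics; cat > h.py <<'E'
import numpy as np, cv2
from plant import manip, imaging
from scipy.spatial.transform import Rotation as Ro
def grab(n,f=None):
    s=manip.state(); d=imaging.grab_frame(n); d['s']=s
    if n=='wrist':
        q=np.array(s['tool_rot']); T=np.eye(4); T[:3,:3]=Ro.from_quat(q[[1,2,3,0]]).as_matrix(); T[:3,3]=s['tool_pos']
        M=np.linalg.inv(T@np.array(d['mount'])); d['R']=M[:3,:3]; d['t']=M[:3,3]
    d['R']=np.array(d['R']);d['t']=np.array(d['t'])
    if f: cv2.imwrite('pics/'+f,d['image'][:,:,::-1])
    return d
def ray(d,u,v):
    K=np.array([[d['fx'],0,d['cx']],[0,d['fy'],d['cy']],[0,0,1.]])
    p=cv2.undistortPoints(np.array([[[u,v]]],float),K,np.array([d['k1'],0,0,0.])).ravel()
    return -d['R'].T@d['t'], d['R'].T@np.array([p[0],p[1],1])
def onz(d,u,v,z):
    c,r=ray(d,u,v); return c+r*(z-c[2])/r[2]
def blobs(d,lo,hi,amin=30):
    h=cv2.cvtColor(d['image'],cv2.COLOR_RGB2HSV); m=cv2.inRange(h,np.array(lo),np.array(hi))
    n,_,st,c=cv2.connectedComponentsWithStats(m)
    return [(c[i].round(1).tolist(),st[i].tolist()) for i in range(1,n) if st[i,4]>=amin]
E
python3 - <<'E'
from h import *
s=manip.state();print(s, manip.nose_length)
for n in('top','scene','wrist'): 
    d=grab(n,n+'0.png'); print(n,-d['R'].T@d['t'],d['fx'],d['k1'])
    print('green',blobs(d,(45,100,50),(85,255,255))); print('or',blobs(d,(8,150,120),(22,255,255))); print('red',blobs(d,(0,150,80),(6,255,255)))
E
```

```text
{'time': 0.0, 'joint_pos': array([-1.39201027e+00,  5.33515196e-02,  1.61431898e+00, -7.02952407e-06,
        1.47600889e+00, -1.19020358e-01]), 'joint_vel': array([ 0.00035423,  0.00040604,  0.00133411,  0.00030314,  0.0012773 ,
       -0.00129847]), 'joint_efforts': array([-5.15281699e-04, -3.93682837e+01, -3.70177174e+01, -1.12073419e-04,
        7.12594439e-03, -3.05260073e-06]), 'tool_pos': array([ 0.18326758, -0.59689116,  0.24405138]), 'tool_rot': array([-1.04279923e-03,  9.88933797e-01,  1.48353820e-01, -3.46712916e-05]), 'contact_force': array([ 0.35039936, -0.35265525, -0.22436652]), 'ft_torque': array([ 0.02644336, -0.03987667, -0.00347606]), 'grasp_force': 0.0, 'gripper_width': 0.9977940904461273} 0.014
top [0.24011702 0.02168705 1.72559977] 479.4873721624508 -0.026041352422284888
green [([342.1, 254.7], [338, 250, 10, 10, 76])]
or [([106.3, 141.8], [87, 124, 35, 38, 723]), ([314.7, 136.9], [310, 129, 12, 13, 30]), ([341.3, 194.7], [328, 193, 29, 5, 62]), ([362.2, 230.1], [359, 227, 7, 7, 40])]
red [([338.1, 233.5], [334, 230, 9, 8, 56]), ([448.0, 236.1], [437, 231, 23, 1
[... 540 characters left out ...]
 23, 18, 92]), ([370.7, 423.0], [360, 416, 23, 12, 75]), ([350.1, 437.8], [345, 428, 10, 24, 51])]
scene [1.27241067 0.41006153 1.27967208] 474.27132760239357 0.0034603159517892245
green [([296.3, 214.1], [292, 210, 10, 9, 74])]
or [([513.8, 3.1], [502, 0, 25, 7, 49]), ([534.9, 1.8], [522, 0, 27, 6, 61]), ([632.6, 8.2], [626, 6, 14, 5, 34]), ([249.7, 26.0], [233, 20, 34, 14, 181]), ([627.5, 24.5], [615, 21, 25, 8, 91]), ([226.6, 33.7], [217, 29, 21, 9, 42]), ([515.3, 465.8], [495, 446, 60, 34, 858])]
red [([187.6, 202.4], [179, 194, 18, 18, 138]), ([286.6, 232.5], [282, 229, 10, 8, 64])]
wrist [ 0.26145816 -0.57440598  0.37434796] 368.92246392066625 -0.07632262525243999
green []
or []
red []
```

View pics/top0.png

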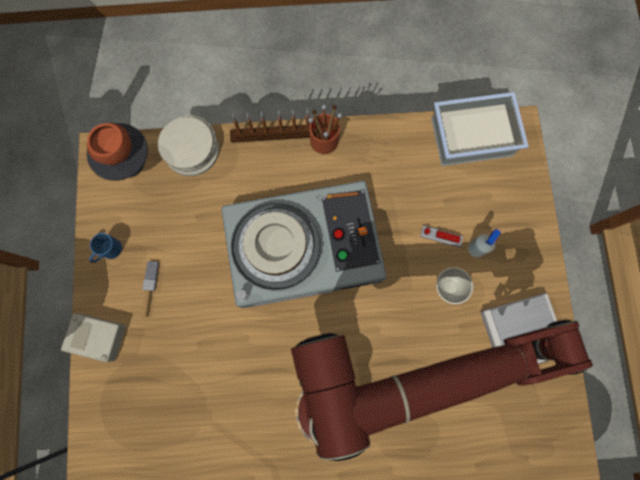

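View pics/scene0.png

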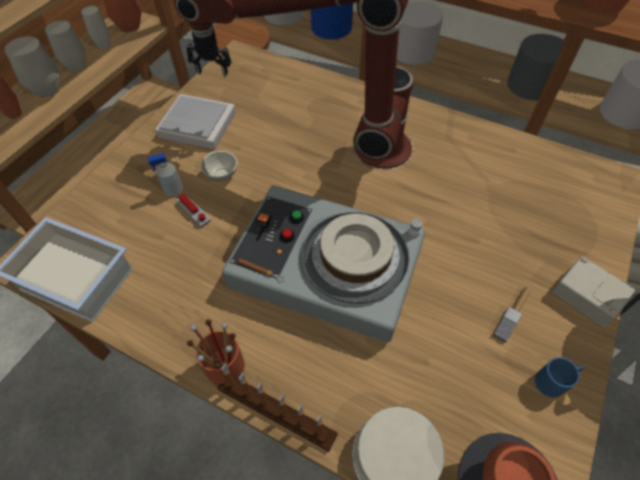

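The top view shows the console: green button at (342,255), red at (338,233.5), orange cap at (362,230). The loop tool lies beyond it, at (341,195).

```bash
cat > m.py <<'E'
from h import *
def two(a,b):
    (c1,r1),(c2,r2)=a,b; A=np.stack([r1,-r2],1); x=np.linalg.lstsq(A,c2-c1,rcond=None)[0]
    p,q=c1+r1*x[0],c2+r2*x[1]; return (p+q)/2,np.linalg.norm(p-q)
E
python3 - <<'E'
from m import *
t=grab('top');s=grab('scene')
print(blobs(s,(5,130,90),(20,255,255),20)[:9])
for n,a,b,z in(('green',(342.1,254.7),(296.3,214.1),.137),('red',(338.1,233.5),(286.6,232.5),.137),('cap',(362.2,230.1),(264,218),.161)):
    print(n,onz(t,*a,z),onz(s,*b,z),two(ray(t,*a),ray(s,*b)))
# tool axes
w=Ro.from_quat(np.array(t['s']['tool_rot'])[[1,2,3,0]]).as_matrix();print(w)
d=grab('wrist');print(np.array(d['mount']).round(3))
E
```

```text
[([61.8, 8.8], [43, 0, 46, 24, 292]), ([529.1, 6.0], [479, 0, 82, 20, 747]), ([625.6, 21.6], [594, 0, 46, 41, 941]), ([102.7, 10.5], [99, 4, 10, 15, 70]), ([242.3, 32.7], [214, 18, 56, 31, 1229]), ([262.7, 217.3], [258, 214, 10, 8, 57]), ([255.8, 266.9], [239, 259, 33, 16, 109]), ([216.4, 330.5], [211, 325, 13, 8, 27]), ([205.3, 333.9], [197, 326, 14, 13, 40])]
green [ 0.51632971 -0.07776376  0.137     ] [ 0.52168797 -0.07606873  0.137     ] (array([ 0.51752884, -0.07842011,  0.13080963]), np.float64(0.0005862790616562531))
red [ 0.5900801  -0.06976652  0.137     ] [ 0.59516799 -0.06783328  0.137     ] (array([ 0.59149236, -0.07025283,  0.130877  ]), np.float64(0.00029310381814621903))
cap [ 0.59112656 -0.14981157  0.161     ] [ 0.59432342 -0.14390678  0.161     ] (array([ 0.5914934 , -0.14863591,  0.15536352]), np.float64(0.0039361515533346235))
[[ 9.55997351e-01  2.93375154e-01 -2.88745304e-04]
 [ 2.93375232e-01 -9.55996033e-01  1.59934466e-03]
 [ 1.93168619e-04 -1.61367998e-03 -9.99998679e-01]]
[[-0.    -0.95  -0.313  0.081]
 [ 1.     0.    -0.001  0.001]
 [ 0.001 -0.313  0.95  -0.13 ]
 [ 0.     0.     0.     1.   ]]
```

Request:
{"method": "play_rows", "body": {
  "commands": [
    [25.5,-17.4,-0.8,0,0,0],
    [25.5,-17.4,-0.8,0,0,0],
    [25.5,-17.4,-0.8,0,0,0],
    [25.5,-17.4,-0.8,0,0,0],
    [25.5,-17.4,-0.8,0,0,0]
  ],
  "hand": 0
}}

```text
time: 0.72
tool_pos: [0.2804, -0.4757, 0.2493]
tool_rot: [-0.0, 0.989, 0.148, 0.0]
contact_force: [0.3, 0.5, -0.2]
gripper_width: 0.302
grasp_force: 0.0
```

Request:
{"method": "play_rows", "body": {
  "commands": [
    [25.5,-17.4,-0.8,0,0,0],
    [25.5,-17.4,-0.8,0,0,0],
    [25.5,-17.4,-0.8,0,0,0],
    [25.5,-17.4,-0.8,0,0,0],
    [25.5,-17.4,-0.8,0,0,0]
  ]
}}

```text
time: 1.13
tool_pos: [0.3768, -0.355, 0.2534]
tool_rot: [0.0, 0.989, 0.148, 0.0]
contact_force: [0.5, 0.1, 0.9]
gripper_width: -0.001
grasp_force: 0.0
```

Request:
{"method": "play_rows", "body": {
  "commands": [
    [25.5,-17.4,-0.8,0,0,0],
    [25.5,-17.4,-0.8,0,0,0],
    [25.5,-17.4,-0.8,0,0,0],
    [25.5,-17.4,-0.8,0,0,0],
    [25.5,-17.4,-0.8,0,0,0]
  ]
}}

```text
time: 1.55
tool_pos: [0.4732, -0.2344, 0.2575]
tool_rot: [0.0, 0.989, 0.148, 0.0]
contact_force: [1.3, -0.6, -0.5]
gripper_width: 0.002
grasp_force: 0.0
```

Request:
{"method": "play_rows", "body": {
  "commands": [
    [25.5,-17.4,-0.8,0,0,0],
    [25.5,-17.4,-0.8,0,0,0],
    [25.5,-17.4,-0.8,0,0,0],
    [25.5,-17.4,-0.8,0,0,0],
    [25.5,-17.4,-0.8,0,0,0]
  ]
}}

```text
time: 1.97
tool_pos: [0.5696, -0.1137, 0.2614]
tool_rot: [0.0, 0.989, 0.148, 0.0]
contact_force: [0.8, -1.1, 0.4]
gripper_width: -0.001
grasp_force: 0.0
```

Request:
{"method": "play_rows", "body": {
  "commands": [
    [0,0,0,0,0,5.5],
    [0,0,0,0,0,5.5],
    [0,0,0,0,0,0],
    [0,0,0,0,0,0]
  ]
}}

```text
time: 2.3
tool_pos: [0.5688, -0.115, 0.2612]
tool_rot: [-0.0, 0.999, 0.054, -0.0]
contact_force: [-0.4, 0.8, 0.3]
gripper_width: 0.002
grasp_force: 0.0
```

```bash
python3 - <<'E'
from m import *
d=grab('wrist','w1.png');print(d['s'])
for n,lo,hi,z in(('green',(45,80,40),(85,255,255),.137),('or',(7,130,90),(22,255,255),.161),('red',(0,150,80),(5,255,255),.137)):
    for c,st in blobs(d,lo,hi,80): print(n,c,st,onz(d,*c,z))
E
```

```text
{'time': 2.3, 'joint_pos': array([-3.27772313e-01, -6.19526919e-02,  1.70065936e+00, -9.27135584e-06,
        1.50307747e+00,  1.13464101e+00]), 'joint_vel': array([-0.01063897, -0.0030242 ,  0.00136901, -0.00289876,  0.00070497,
       -0.00565423]), 'joint_efforts': array([ 3.36674647e-01, -3.44668043e+01, -3.73412848e+01,  1.39549337e-02,
       -1.76746944e-03,  9.01157130e-02]), 'tool_pos': array([ 0.56879515, -0.115042  ,  0.26121588]), 'tool_rot': array([-3.13970190e-05,  9.98531978e-01,  5.41652943e-02, -9.05700555e-05]), 'contact_force': array([-0.42091947,  0.81723195,  0.27981338]), 'ft_torque': array([-0.02147768, -0.0241511 , -0.00812018]), 'grasp_force': 0.0, 'gripper_width': 0.002182294266644555}
green [267.8, 284.5] [249, 266, 38, 38, 1122] [ 0.5209574  -0.07938407  0.137     ]
or [475.1, 71.0] [437, 0, 101, 233, 4280] [ 0.68419947 -0.19404976  0.161     ]
or [260.7, 100.0] [251, 92, 18, 19, 168] [ 0.65327165 -0.07000263  0.161     ]
or [609.5, 173.6] [592, 159, 40, 24, 134] [ 0.63585106 -0.29873026  0.161     ]
or [380.2, 204.9] [360, 197, 42, 17, 699] [ 0.59743918 -0.15034851  0.161     ]
or [379.4, 224.4] [359, 217, 42, 16, 599] [ 0.58442773 -0.15187254  0.161     ]
or [437.4, 251.1] [433, 239, 10, 25, 81] [ 0.57013764 -0.1938616   0.161     ]
or [57.8, 298.2] [46, 274, 20, 48, 81] [0.50335441 0.07218656 0.161     ]
or [599.8, 307.3] [548, 279, 92, 67, 1638] [ 0.53896031 -0.3272266   0.161     ]
or [128.3, 387.4] [97, 374, 70, 41, 543] [0.42883668 0.02434894 0.161     ]
red [261.5, 189.2] [242, 169, 40, 41, 1244] [ 0.59415344 -0.07040652  0.137     ]
red [596.6, 194.9] [582, 184, 29, 22, 456] [ 0.61781425 -0.313622    0.137     ]
red [628.1, 215.3] [611, 200, 29, 35, 620] [ 0.60582179 -0.34539074  0.137     ]
```

View pics/w1.png

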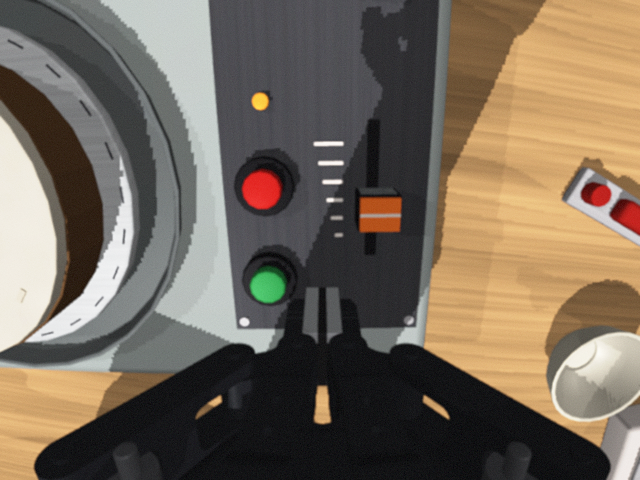

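The wrist view shows the cap at (380,214), the buttons at (268,285) and (261,189), and the bars from (338,235) (off, shortest) to (328,144). I'll work out the lever positions from these.

```bash
python3 - <<'E'
from m import *
d=grab('wrist')
q=np.array(d['s']['tool_rot']);W=Ro.from_quat(q[[1,2,3,0]]).as_matrix();p=np.array(d['s']['tool_pos'])
T=lambda X:(W.T@(X-p)*1e3).round(1)
g=cv2.cvtColor(d['image'],cv2.COLOR_RGB2GRAY)[130:245,305:346]
n,_,st,c=cv2.connectedComponentsWithStats((g>150).astype(np.uint8))
b=[onz(d,305+x,130+y,.115) for (x,y),s in zip(c[1:],st[1:]) if s[4]>8]
for x in b: print(T(x))
b=np.array(b);u=b[0]-b[-1];
G=onz(d,267.8,284.5,.137);R=onz(d,261.5,189.2,.137);C=onz(d,380,214.5,.161)
for n,X in zip('GRC',(G,R,C)):print(n,T(X))
print(Ro.from_quat(q[[1,2,3,0]]).as_euler('xyz'),np.arctan2(*(R-G)[1::-1]))
# slot edges
for uv in((374,120),(370,254)):print('slot',T(onz(d,*uv,.115)))
E
```

```text
[ 60.    4.9 146.2]
[ 45.7   6.6 146.2]
[ 31.8   7.9 146.2]
[ 17.5   8.4 146.2]
[  3.6  11.7 146.2]
[-10.8  13.4 146.2]
G [-43.7 -40.6 124.2]
R [ 30.1 -41.6 124.2]
C [ 18.3  38.4 100.2]
[-3.14155642e+00  8.80654070e-05  1.07783897e-01] 0.12145652312427917
slot [ 76.4  38.3 146.2]
slot [-27.3  39.4 146.2]
```

Request:
{"method": "play_rows", "body": {
  "commands": [
    [17,13,0,0,0,-0.4],
    [17,13,0,0,0,-0.4],
    [16,12,0,0,0,0],
    [0,0,0,0,0,0],
    [0,0,20,0,0,0]
  ]
}}

```text
time: 2.82
tool_pos: [0.6251, -0.1489, 0.2459]
tool_rot: [0.002, 0.998, 0.06, 0.004]
contact_force: [0.5, 0.1, 1.4]
gripper_width: -0.0
grasp_force: 0.0
```

Request:
{"method": "play_rows", "body": {
  "commands": [
    [0,0,20,0,0,0],
    [0,0,20,0,0,0],
    [0,0,10,0,0,0],
    [0,0,0,0,0,0],
    [0,0,0,0,0,0]
  ]
}}

```text
time: 3.23
tool_pos: [0.6223, -0.1473, 0.1912]
tool_rot: [-0.0, 0.998, 0.06, -0.0]
contact_force: [0.3, -0.0, 0.6]
gripper_width: 0.001
grasp_force: 0.0
```

```bash
python3 - <<'E'
from m import *
d=grab('wrist','w2.png');q=np.array(d['s']['tool_rot']);W=Ro.from_quat(q[[1,2,3,0]]).as_matrix();p=np.array(d['s']['tool_pos'])
print(p)
for c,st in blobs(d,(7,130,90),(22,255,255),80): print(c,st,(W.T@(onz(d,*c,.161)-p)*1e3).round(1))
s=grab('scene','s2.png')
cv2.imwrite('pics/s2c.png',cv2.resize(s['image'][150:290,200:360,::-1],None,fx=4,fy=4))
E
```

```text
[ 0.62232671 -0.14728932  0.19117002]
[451.2, 25.6] [441, 15, 26, 20, 139] [115.6  52.2  30.1]
[533.3, 31.4] [522, 17, 21, 28, 112] [114.9  86.6  30. ]
[242.6, 39.1] [128, 18, 230, 44, 6640] [110.2 -30.8  30.1]
[447.0, 47.4] [430, 36, 37, 24, 159] [107.4  51.2  30.1]
[427.3, 120.4] [419, 102, 22, 31, 140] [78.6 45.2 30.1]
[447.0, 155.9] [417, 126, 67, 61, 1032] [63.9 55.  30.1]
[179.5, 187.9] [167, 179, 23, 22, 169] [ 49.9 -62.6  30.2]
[426.6, 225.8] [410, 204, 44, 55, 502] [32.2 48.7 30.1]
[408.9, 298.7] [404, 273, 16, 51, 146] [-5.1 43.4 30.2]
[415.8, 310.4] [409, 299, 14, 25, 102] [-11.7  47.4  30.2]
[607.7, 357.8] [590, 351, 34, 17, 159] [-43.9 158.9  30.1]
```

View pics/w2.png

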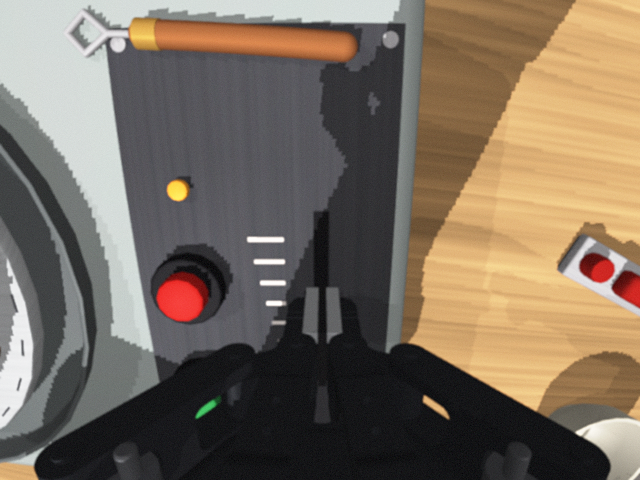

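View pics/s2c.png

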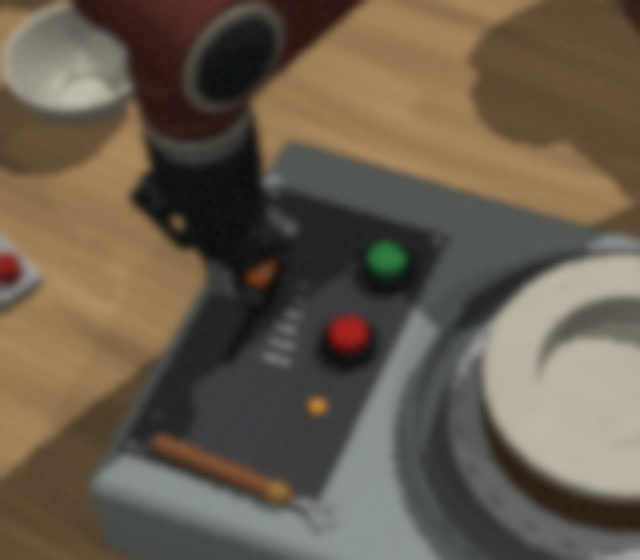

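The wrist view shows the closed fingertips centred on the slot line (323,300), beyond the grip, with the loop tool well clear at (240,40). The scene crop shows the orange cap just behind the tip. I'll descend.

Request:
{"method": "play_rows", "body": {
  "commands": [
    [0,0,10,0,0,0],
    [0,0,10,0,0,0],
    [0,0,10,0,0,0],
    [0,0,10,0,0,0],
    [0,0,0,0,0,0]
  ]
}}

```text
time: 3.75
tool_pos: [0.6209, -0.1466, 0.1473]
tool_rot: [-0.001, 0.998, 0.06, -0.003]
contact_force: [0.1, 0.7, -1.0]
gripper_width: -0.001
grasp_force: 0.0
```

Request:
{"method": "play_rows", "body": {
  "commands": [
    [-2,0,0,0,0,0],
    [-2,0,0,0,0,0],
    [-2,0,0,0,0,0],
    [-2,0,0,0,0,0],
    [-2,0,0,0,0,0]
  ]
}}

```text
time: 4.17
tool_pos: [0.6129, -0.1486, 0.152]
tool_rot: [0.0, 0.998, 0.06, 0.001]
contact_force: [0.2, -1.4, 0.7]
gripper_width: -0.003
grasp_force: 0.0
```

Request:
{"method": "play_rows", "body": {
  "commands": [
    [-1,0,0,0,0,0],
    [-1,0,0,0,0,0],
    [-1,0,0,0,0,0],
    [-1,0,0,0,0,0]
  ]
}}

```text
time: 4.5
tool_pos: [0.6115, -0.1488, 0.1522]
tool_rot: [0.0, 0.998, 0.06, 0.004]
contact_force: [11.1, 0.0, -4.9]
gripper_width: 0.001
grasp_force: 5.2
```

Request:
{"method": "play_rows", "body": {
  "commands": [
    [-1,0,0,0,0,0],
    [-1,0,0,0,0,0],
    [-1,0,0,0,0,0],
    [-1,0,0,0,0,0]
  ]
}}

```text
time: 4.83
tool_pos: [0.6051, -0.1496, 0.1519]
tool_rot: [0.0, 0.998, 0.06, 0.0]
contact_force: [-0.1, 0.5, 1.2]
gripper_width: -0.002
grasp_force: 0.2
```

Request:
{"method": "play_rows", "body": {
  "commands": [
    [-1,0,0,0,0,0],
    [-1,0,0,0,0,0],
    [-1,0,0,0,0,0],
    [-1,0,0,0,0,0]
  ]
}}

```text
time: 5.17
tool_pos: [0.6004, -0.1499, 0.151]
tool_rot: [-0.0, 0.998, 0.06, -0.001]
contact_force: [0.1, -0.4, 0.5]
gripper_width: -0.001
grasp_force: 0.0
```

Request:
{"method": "play_rows", "body": {
  "commands": [
    [-1,0,0,0,0,0],
    [-1,0,0,0,0,0],
    [-1,0,0,0,0,0],
    [-1,0,0,0,0,0]
  ]
}}

```text
time: 5.5
tool_pos: [0.5982, -0.1502, 0.1513]
tool_rot: [0.0, 0.998, 0.06, 0.002]
contact_force: [9.1, 1.6, -6.1]
gripper_width: -0.001
grasp_force: 4.2
```

Request:
{"method": "play_rows", "body": {
  "commands": [
    [-1,0,0,0,0,0],
    [-1,0,0,0,0,0],
    [-1,0,0,0,0,0],
    [-1,0,0,0,0,0]
  ]
}}

```text
time: 5.83
tool_pos: [0.5939, -0.1507, 0.1512]
tool_rot: [0.0, 0.998, 0.06, 0.001]
contact_force: [4.9, -0.1, -2.1]
gripper_width: -0.001
grasp_force: 1.8
```

Request:
{"method": "play_rows", "body": {
  "commands": [
    [-1,0,0,0,0,0],
    [-1,0,0,0,0,0],
    [-1,0,0,0,0,0],
    [-1,0,0,0,0,0]
  ]
}}

```text
time: 6.17
tool_pos: [0.5886, -0.1514, 0.1513]
tool_rot: [-0.0, 0.998, 0.06, -0.0]
contact_force: [0.3, -0.6, 0.5]
gripper_width: 0.002
grasp_force: 0.0
```

Request:
{"method": "play_rows", "body": {
  "commands": [
    [4,0,0,0,0,0],
    [0,0,-15,0,0,0],
    [0,0,-20,0,0,0],
    [0,0,-15,0,0,0],
    [0,0,0,0,0,0]
  ]
}}

```text
time: 6.58
tool_pos: [0.5951, -0.1517, 0.2057]
tool_rot: [0.001, 0.998, 0.06, 0.003]
contact_force: [0.6, -0.3, 1.6]
gripper_width: 0.0
grasp_force: 0.0
```

Request:
{"method": "play_rows", "body": {
  "commands": [
    [-16,-20,0,0,0,0],
    [-16,-20,0,0,0,0],
    [-16,-20,0,0,0,0],
    [-14,-20,0,0,0,0],
    [0,0,0,0,0,0]
  ]
}}

```text
time: 7.0
tool_pos: [0.5193, -0.0763, 0.1997]
tool_rot: [-0.001, 0.998, 0.061, -0.001]
contact_force: [0.3, -0.0, -0.6]
gripper_width: -0.0
grasp_force: 0.0
```

```bash
python3 - <<'E'
from m import *
d=grab('wrist','w3.png');q=np.array(d['s']['tool_rot']);W=Ro.from_quat(q[[1,2,3,0]]).as_matrix();p=np.array(d['s']['tool_pos'])
print(p)
for c,st in blobs(d,(7,130,90),(22,255,255),80): 
    X=onz(d,*c,.161);print(c,st,X,(W.T@(X-p)*1e3).round(1))
print((W.T@(np.array([.521,-.0794,.137])-p)*1e3).round(1))
E
```

```text
[ 0.51927198 -0.07626597  0.19965601]
[327.3, 10.9] [315, 0, 25, 19, 117] [ 0.6408359  -0.06435294  0.161     ] [122.2   3.   38.3]
[492.4, 215.7] [462, 193, 63, 48, 2351] [ 0.56376343 -0.15426372  0.161     ] [34.8 82.9 38.4]
[50.2, 216.7] [47, 199, 7, 36, 94] [0.5369397  0.06155302 0.161     ] [  34.4 -134.6   38.9]
[29.6, 282.5] [0, 236, 49, 89, 293] [0.49803324 0.0784341  0.161     ] [  -2.2 -156.1   39. ]
[ 1.5  3.5 62.6]
```

View pics/w3.png

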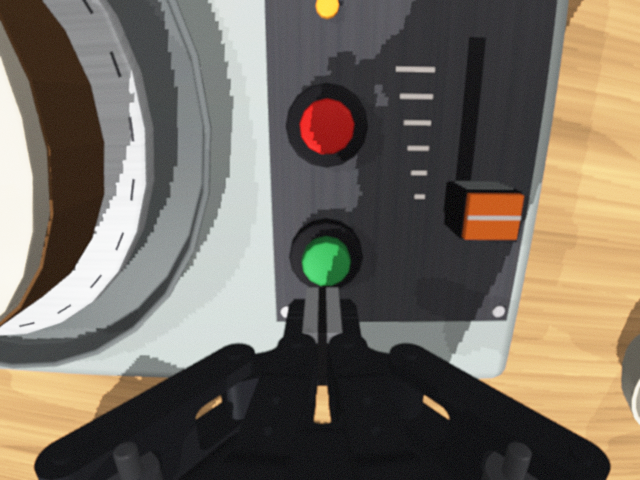

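The lever is at off: the cap is at (492,216), two clicks back. Next, the green button at (327,262).

Request:
{"method": "play_rows", "body": {
  "commands": [
    [1,3,15,0,0,0],
    [0,0,15,0,0,0],
    [0,0,10,0,0,0],
    [0,0,6,0,0,0],
    [0,0,0,0,0,0]
  ]
}}

```text
time: 7.47
tool_pos: [0.5224, -0.0817, 0.1531]
tool_rot: [-0.001, 0.998, 0.06, -0.002]
contact_force: [-0.1, -0.2, -0.8]
gripper_width: 0.003
grasp_force: 0.0
```

Request:
{"method": "play_rows", "body": {
  "commands": [
    [0,0,2,0,0,0],
    [0,0,2,0,0,0],
    [0,0,2,0,0,0],
    [0,0,1,0,0,0]
  ]
}}

```text
time: 7.8
tool_pos: [0.5239, -0.082, 0.1491]
tool_rot: [0.0, 0.998, 0.06, 0.001]
contact_force: [0.2, -0.5, 2.5]
gripper_width: -0.001
grasp_force: 1.2
```

Request:
{"method": "play_rows", "body": {
  "commands": [
    [0,0,1,0,0,0],
    [0,0,1,0,0,0],
    [0,0,0,0,0,0]
  ]
}}

```text
time: 8.05
tool_pos: [0.5239, -0.082, 0.1471]
tool_rot: [0.0, 0.998, 0.06, 0.001]
contact_force: [-0.3, -0.1, 3.1]
gripper_width: 0.002
grasp_force: 1.8
```

Request:
{"method": "play_rows", "body": {
  "commands": [
    [0,0,1,0,0,0],
    [0,0,1,0,0,0],
    [0,0,0,0,0,0]
  ]
}}

```text
time: 8.3
tool_pos: [0.5239, -0.0819, 0.1451]
tool_rot: [0.0, 0.998, 0.06, 0.001]
contact_force: [1.8, -0.8, 3.7]
gripper_width: -0.001
grasp_force: 2.4
```

Request:
{"method": "play_rows", "body": {
  "commands": [
    [0,0,1,0,0,0],
    [0,0,1,0,0,0],
    [0,0,0,0,0,0]
  ]
}}

```text
time: 8.55
tool_pos: [0.524, -0.082, 0.1449]
tool_rot: [0.0, 0.998, 0.06, 0.001]
contact_force: [-3.4, 0.0, 13.8]
gripper_width: 0.003
grasp_force: 6.7
```

Request:
{"method": "play_rows", "body": {
  "commands": [
    [0,0,0,0,0,0]
  ]
}}

```text
time: 8.63
tool_pos: [0.524, -0.082, 0.1448]
tool_rot: [0.0, 0.998, 0.06, 0.001]
contact_force: [-3.5, 0.8, 13.3]
gripper_width: 0.001
grasp_force: 6.6
```

Request:
{"method": "play_rows", "body": {
  "commands": [
    [0,0,-5,0,0,0],
    [0,0,-15,0,0,0],
    [0,0,-20,0,0,0],
    [0,0,-15,0,0,0],
    [0,15,0,0,0,0]
  ]
}}

```text
time: 9.05
tool_pos: [0.526, -0.0954, 0.2]
tool_rot: [0.0, 0.998, 0.061, 0.002]
contact_force: [1.3, 0.2, -0.1]
gripper_width: -0.003
grasp_force: 0.0
```

Request:
{"method": "play_rows", "body": {
  "commands": [
    [0,20,0,0,0,0],
    [0,20,0,0,0,0],
    [0,15,0,0,0,0],
    [0,7,0,0,0,0],
    [0,0,0,0,0,0]
  ]
}}

```text
time: 9.47
tool_pos: [0.532, -0.1591, 0.1965]
tool_rot: [-0.0, 0.998, 0.059, -0.001]
contact_force: [-0.2, 0.7, -0.0]
gripper_width: -0.002
grasp_force: 0.0
```

```bash
python3 - <<'E'
from m import *
d=grab('wrist','w4.png');q=np.array(d['s']['tool_rot']);W=Ro.from_quat(q[[1,2,3,0]]).as_matrix();p=np.array(d['s']['tool_pos'])
print(p)
for c,st in blobs(d,(7,130,90),(22,255,255),300): 
    X=onz(d,*c,.161);print(c,st,X,(W.T@(X-p)*1e3).round(1))
for c,st in blobs(d,(45,80,40),(85,255,255),80): print(c,st,onz(d,*c,.137))
E
```

```text
[ 0.53204759 -0.15906514  0.19645505]
[461.0, 49.2] [417, 0, 107, 112, 3157] [ 0.64587387 -0.20473062  0.161     ] [107.7  58.8  35.2]
[438.6, 133.5] [415, 119, 52, 30, 357] [ 0.61064508 -0.20211799  0.161     ] [73.  52.  35.3]
[416.0, 219.1] [407, 191, 19, 55, 343] [ 0.57092355 -0.19965587  0.161     ] [33.9 44.9 35.4]
[318.1, 210.5] [289, 200, 59, 23, 1268] [ 0.56959198 -0.15360776  0.161     ] [38.  -1.  35.4]
[318.3, 237.4] [290, 228, 57, 20, 1126] [ 0.55650782 -0.15520933  0.161     ] [24.8 -0.9 35.4]
[180.3, 267.5] [154, 242, 53, 51, 2043] [ 0.5211056  -0.08037509  0.137     ]
```

View pics/w4.png

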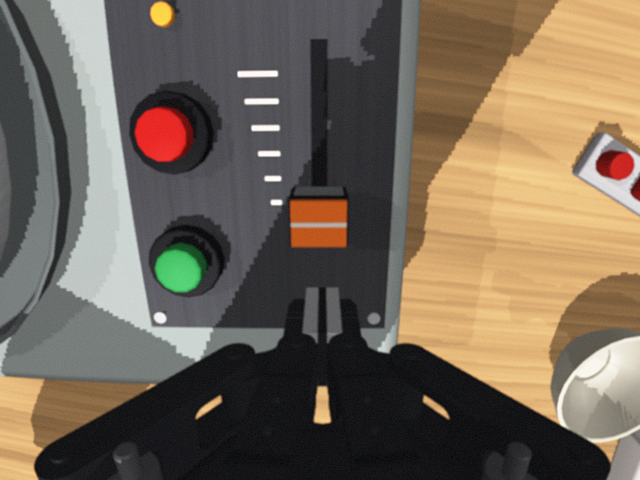

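The lever is at off (cap at (318,224)) and the green button has sprung back out. The tip is about 9 mm behind the grip and lined up with it. I'll descend and push.

Request:
{"method": "play_rows", "body": {
  "commands": [
    [0,0,15,0,0,0],
    [0,0,15,0,0,0],
    [0,0,10,0,0,0],
    [0,0,5,0,0,0],
    [0,0,0,0,0,0]
  ]
}}

```text
time: 9.93
tool_pos: [0.5314, -0.1571, 0.1505]
tool_rot: [-0.001, 0.998, 0.06, -0.001]
contact_force: [-0.4, -0.0, -0.6]
gripper_width: 0.003
grasp_force: 0.0
```

Request:
{"method": "play_rows", "body": {
  "commands": [
    [2,0,0,0,0,0],
    [2,0,0,0,0,0],
    [2,0,0,0,0,0],
    [0,0,0,0,0,0]
  ]
}}

```text
time: 10.27
tool_pos: [0.5392, -0.1576, 0.1533]
tool_rot: [0.0, 0.998, 0.06, 0.001]
contact_force: [-0.6, -0.5, 0.5]
gripper_width: -0.004
grasp_force: 0.0
```

Request:
{"method": "play_rows", "body": {
  "commands": [
    [1,0,0,0,0,0],
    [1,0,0,0,0,0],
    [1,0,0,0,0,0],
    [0,0,0,0,0,0]
  ]
}}

```text
time: 10.6
tool_pos: [0.5401, -0.1574, 0.1529]
tool_rot: [0.0, 0.998, 0.06, -0.002]
contact_force: [-7.9, -0.1, 7.7]
gripper_width: -0.002
grasp_force: 4.1
```

Request:
{"method": "play_rows", "body": {
  "commands": [
    [1,0,0,0,0,0],
    [1,0,0,0,0,0],
    [1,0,0,0,0,0],
    [0,0,0,0,0,0]
  ]
}}

```text
time: 10.93
tool_pos: [0.5441, -0.157, 0.1528]
tool_rot: [0.0, 0.998, 0.06, -0.0]
contact_force: [-3.1, -0.4, 2.5]
gripper_width: -0.004
grasp_force: 1.4
```

Request:
{"method": "play_rows", "body": {
  "commands": [
    [1,0,0,0,0,0],
    [1,0,0,0,0,0],
    [1,0,0,0,0,0],
    [0,0,0,0,0,0]
  ]
}}

```text
time: 11.27
tool_pos: [0.5478, -0.1562, 0.1521]
tool_rot: [-0.0, 0.998, 0.06, 0.001]
contact_force: [0.7, 1.3, -0.2]
gripper_width: -0.001
grasp_force: 0.0
```

Request:
{"method": "play_rows", "body": {
  "commands": [
    [1,0,0,0,0,0],
    [1,0,0,0,0,0],
    [0,0,0,0,0,0]
  ]
}}

```text
time: 11.52
tool_pos: [0.5496, -0.156, 0.1522]
tool_rot: [-0.0, 0.998, 0.06, 0.0]
contact_force: [-0.0, 0.1, -0.2]
gripper_width: 0.003
grasp_force: 0.0
```

Request:
{"method": "play_rows", "body": {
  "commands": [
    [0,0,0,0,0,0],
    [0,0,0,0,0,0],
    [0,0,0,0,0,0],
    [0,0,0,0,0,0],
    [0,0,0,0,0,0]
  ]
}}

```text
time: 11.93
tool_pos: [0.5493, -0.1562, 0.1523]
tool_rot: [0.0, 0.998, 0.06, 0.0]
contact_force: [0.3, 0.2, 0.3]
gripper_width: 0.002
grasp_force: 0.0
```

Request:
{"method": "play_rows", "body": {
  "commands": [
    [1,0,0,0,0,0],
    [1,0,0,0,0,0],
    [1,0,0,0,0,0],
    [1,0,0,0,0,0],
    [0,0,0,0,0,0]
  ]
}}

```text
time: 12.35
tool_pos: [0.5533, -0.1556, 0.1523]
tool_rot: [0.0, 0.998, 0.06, -0.0]
contact_force: [-0.5, -0.6, 0.5]
gripper_width: 0.0
grasp_force: 0.3
```

Request:
{"method": "play_rows", "body": {
  "commands": [
    [1,0,0,0,0,0],
    [1,0,0,0,0,0],
    [1,0,0,0,0,0],
    [1,0,0,0,0,0],
    [0,0,0,0,0,0]
  ]
}}

```text
time: 12.77
tool_pos: [0.5561, -0.1553, 0.1524]
tool_rot: [-0.0, 0.998, 0.06, -0.002]
contact_force: [-5.2, -0.8, 2.0]
gripper_width: -0.001
grasp_force: 2.5
```

Request:
{"method": "play_rows", "body": {
  "commands": [
    [1,0,0,0,0,0],
    [1,0,0,0,0,0],
    [1,0,0,0,0,0],
    [0,0,0,0,0,0]
  ]
}}

```text
time: 13.1
tool_pos: [0.5608, -0.1548, 0.1523]
tool_rot: [0.0, 0.998, 0.06, 0.001]
contact_force: [-0.1, -0.4, 0.3]
gripper_width: -0.002
grasp_force: 0.0
```

Request:
{"method": "play_rows", "body": {
  "commands": [
    [0,0,0,0,0,0],
    [0,0,0,0,0,0],
    [0,0,0,0,0,0],
    [0,0,0,0,0,0],
    [0,0,0,0,0,0]
  ]
}}

```text
time: 13.52
tool_pos: [0.5603, -0.1548, 0.1523]
tool_rot: [-0.0, 0.998, 0.06, 0.0]
contact_force: [0.2, 0.2, 0.2]
gripper_width: 0.003
grasp_force: 0.0
```

Request:
{"method": "play_rows", "body": {
  "commands": [
    [1,0,0,0,0,0],
    [1,0,0,0,0,0],
    [1,0,0,0,0,0],
    [1,0,0,0,0,0],
    [0,0,0,0,0,0]
  ]
}}

```text
time: 13.93
tool_pos: [0.5644, -0.1543, 0.1523]
tool_rot: [-0.0, 0.998, 0.06, 0.0]
contact_force: [0.4, 0.2, 0.1]
gripper_width: -0.002
grasp_force: 0.0
```

Request:
{"method": "play_rows", "body": {
  "commands": [
    [1,0,0,0,0,0],
    [1,0,0,0,0,0],
    [1,0,0,0,0,0],
    [1,0,0,0,0,0],
    [0,0,0,0,0,0]
  ]
}}

```text
time: 14.35
tool_pos: [0.5675, -0.1539, 0.1523]
tool_rot: [-0.0, 0.998, 0.06, -0.001]
contact_force: [-5.2, 0.3, 2.8]
gripper_width: 0.004
grasp_force: 2.4
```

Request:
{"method": "play_rows", "body": {
  "commands": [
    [1,0,0,0,0,0],
    [1,0,0,0,0,0],
    [1,0,0,0,0,0],
    [0,0,0,0,0,0]
  ]
}}

```text
time: 14.68
tool_pos: [0.5703, -0.1536, 0.1524]
tool_rot: [-0.0, 0.998, 0.06, -0.001]
contact_force: [-4.5, 0.8, 1.8]
gripper_width: -0.002
grasp_force: 2.3
```

Request:
{"method": "play_rows", "body": {
  "commands": [
    [1,0,0,0,0,0],
    [1,0,0,0,0,0],
    [1,0,0,0,0,0],
    [0,0,0,0,0,0]
  ]
}}

```text
time: 15.02
tool_pos: [0.5748, -0.1531, 0.1523]
tool_rot: [0.0, 0.998, 0.06, 0.001]
contact_force: [0.7, 1.1, -0.3]
gripper_width: -0.003
grasp_force: 0.0
```

Request:
{"method": "play_rows", "body": {
  "commands": [
    [0,0,0,0,0,0],
    [0,0,0,0,0,0],
    [0,0,0,0,0,0],
    [0,0,0,0,0,0],
    [0,0,0,0,0,0]
  ]
}}

```text
time: 15.43
tool_pos: [0.5742, -0.1531, 0.1523]
tool_rot: [0.0, 0.998, 0.06, 0.0]
contact_force: [0.1, 0.2, -0.8]
gripper_width: 0.0
grasp_force: 0.0
```

Request:
{"method": "play_rows", "body": {
  "commands": [
    [-5,0,0,0,0,0],
    [-5,0,0,0,0,0],
    [0,0,-10,0,0,0],
    [0,0,-20,0,0,0],
    [0,0,-20,0,0,0]
  ]
}}

```text
time: 15.85
tool_pos: [0.5634, -0.1541, 0.2025]
tool_rot: [-0.0, 0.998, 0.06, -0.001]
contact_force: [0.2, 0.6, -0.1]
gripper_width: -0.001
grasp_force: 0.0
```

Request:
{"method": "play_rows", "body": {
  "commands": [
    [0,0,-20,0,0,0],
    [0,0,0,0,0,0],
    [0,0,0,0,0,0],
    [0,0,0,0,0,0]
  ]
}}

```text
time: 16.18
tool_pos: [0.5638, -0.1542, 0.2218]
tool_rot: [-0.0, 0.998, 0.06, -0.0]
contact_force: [-0.0, 0.4, -0.5]
gripper_width: -0.001
grasp_force: 0.0
```

```bash
python3 - <<'E'
from m import *
d=grab('wrist','w5.png');print(d['s']['tool_pos'],d['s']['contact_force'])
for c,st in blobs(d,(7,130,90),(22,255,255),300): print(c,st,onz(d,*c,.161))
E
```

```text
[ 0.56379541 -0.15422729  0.22177194] [-0.04976187  0.44927483 -0.49832608]
[448.7, 94.1] [397, 0, 154, 288, 7246] [ 0.66152518 -0.20627206  0.161     ]
[320.6, 179.6] [295, 170, 52, 21, 1047] [ 0.61135895 -0.14858631  0.161     ]
[320.7, 204.0] [295, 195, 52, 19, 943] [ 0.59839439 -0.15018373  0.161     ]
[601.4, 310.1] [558, 289, 82, 53, 1042] [ 0.55313333 -0.33069545  0.161     ]
```

View pics/w5.png

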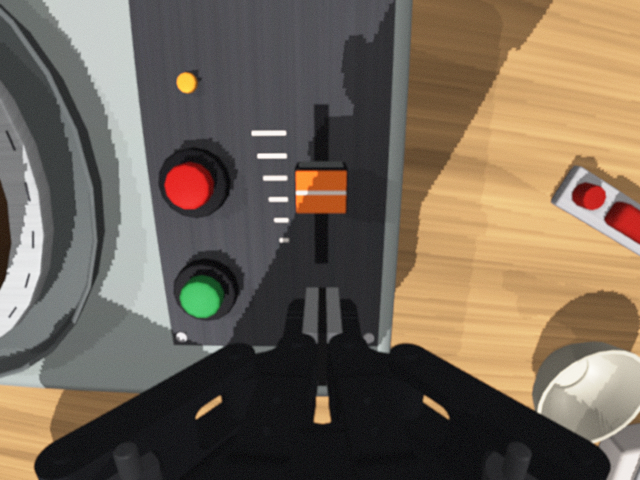

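The cap at (321,192) is now at x = 0.605, about 42 mm from off, so it is in the third click. Both buttons are out and the tip is clear.

```bash
python3 -c "
from plant import manip
print(manip.job_done())"
```

```text
the job is handed in; nothing more can be done
None
```

I handed the job in with the lever settled in the third click, after returning it to off, pressing and releasing the green start button, and resting in clicks one and two; the hand-in did not report a verdict.

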